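Free the push-and-turn cap of the cleaner bottle

TASK

Somebody has parked the roll of rim tape over the capped neck of the cleaner bottle: slide it straight up off the bottle and lay it flat in the middle of the ceramic saucer, setting it down rather than dropping it. Then press the bottle's safety cap fully down, keep it down while you twist it anticlockwise (seen from above) to its stop, lift it off and finish still holding the cap upright in the gripper, straight above the open bottle and 5 to 10 cm up from where it sat. Leave the other things on the crate where they are.

Things in the scene. Friction and masses are not known exactly. Their poses are not given: they have to be found in the camera images.
- crate: blue plastic crate upside down, 380 (x) x 620 (y) x 100 mm high, fixed; its flat top, 100 mm above the bench, is the work surface; origin at the centre of its underside, on the bench
- bottle: white plastic cleaner bottle, round, 58 mm diameter, on the crate in a screwed-down steel saddle: it cannot move or turn. Origin at the centre of its underside, z up. Flat shoulder 70 mm above the origin; the neck (31 mm across, under the cap) ends 90 mm above it
- mouth (a point): centre of the bottle's mouth, on its axis at the neck's upper end, 90 mm above its underside. Three lugs on the neck hold the cap like a bayonet and a spring liner in the mouth pushes it up (about 5 N when it is up, 10 N fully down)
- cap: black ribbed round push-and-turn cap, 40 mm diameter, 32 mm high, 30 g; origin at the centre of its open underside, z up. Starts locked, underside 8 mm above the shoulder (78 mm above the bottle's origin). Goes down 6 mm to a hard stop. Fingers go down with it: keep their tips 9 mm clear of the shoulder when gripping
- cap_top (a point): centre of the cap's flat closed top, 32 mm above its underside. Pressed at least 4 mm down, the cap turns anticlockwise from above to a stop at about 65 degrees; from 50 degrees on it is free, the spring lifts it about 4 mm and it comes straight up. Not pressed, it turns no more than 6 degrees and cannot be pulled off
- roll: grey cloth rim tape wound hard on a cardboard core: a rigid ring 66 mm outside, bore 46 mm, 30 mm high, about 90 g; origin at the centre of its underside, z along its axis. At the start it lies flat on the bottle's shoulder around the cap, whose top stands 10 mm above the ring's upper face. It overhangs the shoulder by 4 mm all round, so fingers fit beside it
- saucer: white ceramic saucer, 144 mm diameter, loose on the crate; origin at the centre of its underside. Flat inside floor about 92 mm across, 4 mm above the origin; the rim is 12 mm high
- spanner: steel cone spanner, flat, 202 x 31 x 4 mm, lying on the crate; origin at its middle, long axis x; leave alone
- gauge: aluminium pump gauge head, 60 mm round, 22 mm thick with a side stub 35 mm long along its x, lying on the crate; origin under the dial's centre; leave alone
- case: black plastic parts case with a steel spring clip latch, 85 x 140 x 47 mm, at the crate's far edge; origin at the centre of its underside; leave alone
- tin: flat round aluminium patch tin, 60 mm diameter, 26 mm high; origin at the centre of its underside; leave alone
- lever: grey plastic tyre lever, 120 x 20 x 9 mm, lying along x at the crate's +y edge; origin at its middle; leave alone
- locknut: steel locknut, a ring of 26 mm diameter, 9 mm high, near the crate's -y edge; origin at the centre of its underside; leave alone
Not all that is in view belongs to the job. Of the things that look like the cap, the smallest one is meant.

How it is judged:
By the outcome, as a careful person would: the job done as asked, in the order asked, and still so for the second after the job is handed in, while the arm keeps its last pose, push and grip.
It also fails if it takes over 58 s, if anything falls off the work surface, if the arm or the gripper's body presses on something with over 40 N, if the wrist force passes 120 N, or if a joint passes its speed limit or range.

ROBOT

A 7-joint arm with a two-finger parallel gripper is mounted at the origin on the work surface. World frame = base frame: x ahead of the robot, y to its left, z up, the work surface at z = 0. Lengths are in m, angles in rad, forces in N, time in s.
With the tool pointing down it reaches from about 0.425 to 0.925 m from the base axis. Payload 6.8 kg.
Tool frame: the origin (TCP) lies at the very end of the fingers, on their centre line; the grasp point (between the pads) lies 19 mm behind it; z points along the fingers, y is the line along which they close (so a half turn about z gives the same grasp; the last joint's range is limited). The gripper opens to 85 mm and grips with 20 to 120 N. Pads are 22 mm wide; open, the fingers measure 114 mm over their backs; the gripper's body (76 mm by 85 mm) begins 54 mm behind the grasp point. The pads swing forward as they close: fully open they stand 13 mm farther back than shut.
Start: joints at [-1.405, 0.477, 0.022, 1.555, -0.011, 1.109, -0.083], TCP at [0.183, 0.65, 0.231] pointing down, gripper open.
Joint ranges: [-2.96, 2.96], [-0.34, 2.1], [-1.41, 1.46], [0.24, 2.44], [-1.37, 4.51], [0.17, 1.92], [-2.96, 2.96]. Speed limits (rad/s): [2.39, 2.39, 3.14, 3.14, 3.14, 3.14, 3.14].

INTERFACE

Orientations are given as a unit quaternion [w, x, y, z].
In Python, from station import get_obs, read_camera, hand_in gives the robot as it stands.
- The arm moves only by the tool arm_command, never from a script. Its argument "commands" is one flat list of numbers, 7 for each row, row after row: the shift along the tool's x, y, z in m, then the turn, a rotation vector about the tool's x, y, z in degrees, then the opening, from 0 (shut) to 1 (fully open). In form: [tx, ty, tz, rx, ry, rz, fingers, tx, ty, tz, rx, ry, rz, fingers, ...]. A call has 1 to 8 rows; each row is the pose to reach, as a shift and turn from the pose commanded when the call began, along the tool's axes at that moment; what a row does not reach only later rows make up. A row lasts 1/10 s, in which the tool goes at most 50 mm and 8.59 degrees, less where a joint would pass 70% of its speed; a pose out of reach is approached as far as the arm can. A call with a gripper value outside its range is refused whole. The fingers move at their own pace and stop on an object; "force" is the grip in N (left out, the last holds). Time passes only in rows, so rows that repeat a pose let the fingers close. It gives the time, the measured TCP pose, the force, the opening and the grip force at its end, in the units of the state.
- get_obs(): the state, without advancing time (a new reading comes with each control period).
- read_camera(name): name is "scene" or "top" or "wrist"; returns a dict with "img" (400x640x3 uint8, red, green, blue), "camera_matrix" (3x3 intrinsics, pixels), "pose" (4x4, takes a point from camera to world coordinates). Camera axes: x right, y down, z forward; pixel columns grow to the right and rows downward; lengths in m; the calibration is good to about 2 mm. A picture is of the moment at which its call begins. There is no depth.
- hand_in(): hands the job in; it is judged then, once.
The state is a dict: "t": time; "q": joint angles; "joint_vel": joint speeds; "joint_torque": joint torques, N m; "eef_pos": TCP position; "tool_rot": TCP orientation; "contact_force": force on the tool from outside, world axes, zero at the start; "torque": the same for the moment, N m; "gripper_width": opening from 0.0 (shut) to 1.0 (fully open); "grasp_force": force on a finger pad.
Only numpy, scipy, OpenCV 4.12 (cv2) and the standard library are available. Lean on these libraries where they do the work, as an engineer would, in place of code of your own. Each camera call takes 0.05 s, during which the arm holds its last target. There are 200 camera calls.

## Working session

There is one attempt and no reset: what is moved stays moved. The work goes in short steps, Python scripts to look and compute and a tool call to move; the robot and the scene stay as the last step left them, time stands still between calls to the robot, and variables do not carry over. Pictures are saved under pics/ and viewed, at most 10 in all, crops included, and the job is handed in when it is done.

Besides the shell and the picture viewer there is one more tool, called after "Request:" by a JSON object that holds its "method" and its "body", one argument or row to a line. arm_command: Moves the arm, as the interface text tells. Its arguments: {"type":"object","properties":{"commands":{"type":"array","items":{"type":"number"}},"force":{"type":"number"}},"required":["commands"]}

```bash
mkdir -p pics
cat > h.py <<'E'
import numpy as np,cv2
from station import *
def snap(n,f):
    c=read_camera(n); cv2.imwrite('pics/'+f,c['img'][:,:,::-1]); np.savez('pics/'+f[:-4]+'.npz',K=c['camera_matrix'],P=c['pose']); return c
def ray(f,u,v,z):
    d=np.load('pics/'+f+'.npz');K,P=d['K'],d['P']
    r=P[:3,:3]@np.linalg.inv(K)@[u,v,1]; o=P[:3,3]; return o+r*(z-o[2])/r[2]
def proj(f,p):
    d=np.load('pics/'+f+'.npz');K,P=d['K'],d['P']
    c=K@(P[:3,:3].T@(np.array(p)-P[:3,3])); return c[:2]/c[2]
E
python3 - <<'E'
from h import *
o=get_obs();print(o)
for n in ['top','scene']:
    c=snap(n,n+'0.png');print(c['camera_matrix'],c['pose'])
E
```

```text
{'t': 0.0, 'q': array([-1.40511436,  0.47783735,  0.02230607,  1.55648738, -0.01152052,
        1.10930671, -0.08310676]), 'joint_vel': array([ 0.00143263,  0.00087152,  0.00106344,  0.00072428, -0.00024528,
        0.00177108, -0.00025112]), 'joint_torque': array([-4.01884399e-04, -5.96457624e+01,  1.60798609e+00, -2.81176829e+01,
        1.25466779e-02,  9.66744090e-03, -3.80907679e-06]), 'eef_pos': array([0.18232641, 0.64926742, 0.23028492]), 'tool_rot': array([-7.55596785e-05,  1.36446341e-01,  9.90647002e-01, -9.52773796e-04]), 'contact_force': array([-0.20951304,  0.09892526,  0.08392972]), 'torque': array([ 0.00285487, -0.00653504,  0.03493052]), 'grasp_force': 0.0, 'gripper_width': 1.001159416932853}
[[424.82827906   0.         316.55647136]
 [  0.         424.82827906 197.49414779]
 [  0.           0.           1.        ]] [[-0.00237931 -0.99554787  0.09422721  0.4478573 ]
 [-0.99991278  0.00359267  0.0127094  -0.04864569]
 [-0.01299134 -0.09418875 -0.99546959  0.98565697]
 [ 0.          0.          0.          1.        ]]
[[457.94613534   0.         319.74133638]
 [  0.         457.94613534 197.68431277]
 [  0.           0.           1.        ]] [[-7.53956442e-01  5.62070672e-01 -3.40038591e-01  8.70382004e-01]
 [ 6.56923965e-01  6.45695538e-01 -3.89266201e-01  3.30920843e-01]
 [ 7.66285855e-04 -5.16869260e-01 -8.56064005e-01  9.82291475e-01]
 [ 0.00000000e+00  0.00000000e+00  0.00000000e+00  1.00000000e+00]]
```

View pics/top0.png

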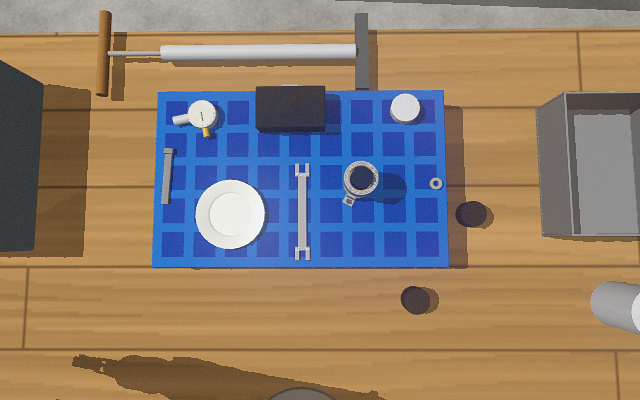

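View pics/scene0.png

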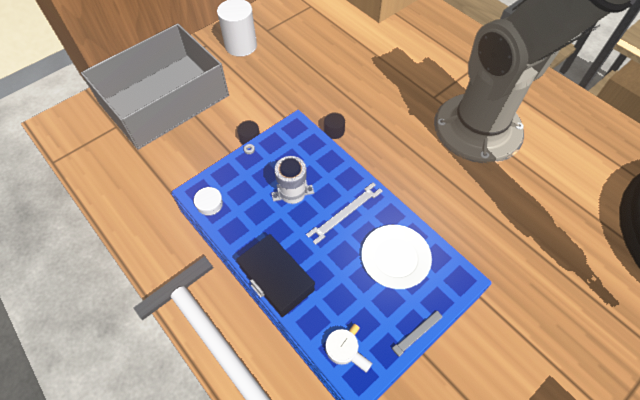

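The top view shows the bottle with ring and black cap at (360,178), the saucer at (230,214), and two other black caps on the bench at (471,214) and (415,300). I'll check the crate height and sizes, and take a crop.

Run:
```python
from h import *
for z in (0,.1):
    a=[ray('top0',*p,z)[:2] for p in [(158,92),(443,91),(448,267),(152,268)]]
    print(z,[np.round(x,3) for x in a],np.linalg.norm(a[0]-a[1]),np.linalg.norm(a[1]-a[2]))
z0=.1
for n,p,z in [('cap',(360,178),.21),('sauc',(230,214),.112),('c1',(471,214),.03),('c2',(415,300),.03)]: print(n,ray('top0',*p,z))
t=cv2.imread('pics/top0.png');s=cv2.imread('pics/scene0.png')
a=cv2.resize(t[140:320,320:500],(540,540)[:2],interpolation=2)
b=cv2.resize(s[100:220,220:350],None,fx=2,fy=4.5,interpolation=2)[:540]
cv2.imwrite('pics/c1.png',np.hstack([a,b]));print(a.shape,b.shape)
```

```text
0 [array([0.797, 0.344]), array([ 0.794, -0.337]), array([ 0.38 , -0.336]), array([0.379, 0.344])] 0.6810563136293287 0.4139629546063245
0.1 [array([0.761, 0.304]), array([ 0.759, -0.308]), array([ 0.387, -0.307]), array([0.386, 0.304])] 0.6119596260966326 0.37196427057369597
cap [ 0.55701204 -0.11875578  0.21      ]
sauc [0.49698283 0.14123525 0.112     ]
c1 [ 0.49991421 -0.38247307  0.03      ]
c2 [ 0.31072569 -0.25277332  0.03      ]
(540, 540, 3) (540, 260, 3)
```

View pics/c1.png

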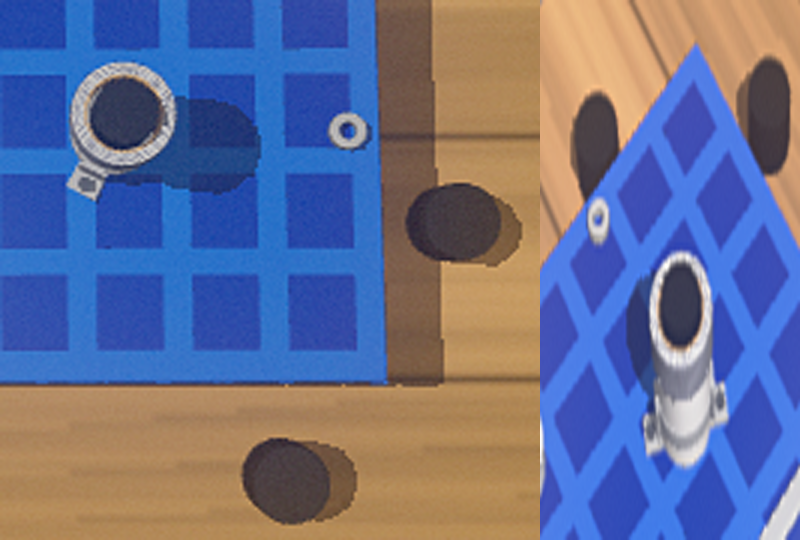

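The smallest black cap is the one on the bottle, crop (125,113): about 25 px at 0.78 m, so roughly 42 mm. The bench ones, at crop (455,222) and (287,480), come out at about 65 mm. So the bottle's cap is the one meant, and the crate top is at z=0.1.

```bash
cat >> h.py <<'E'
from scipy.spatial.transform import Rotation as R
def go(x,y,z,yaw=None):
    "tool-axis shift and rotvec(deg) to reach xyz, tool down, tool y axis at yaw deg (world)"
    o=get_obs(); r=R.from_quat(np.roll(o['tool_rot'],-1)); M=r.as_matrix()
    cur=np.degrees(np.arctan2(M[1,1],M[0,1]))
    if yaw is None: yaw=cur
    a=np.radians(yaw); yv=np.array([np.cos(a),np.sin(a),0]); zv=np.array([0,0,-1.])
    T=np.c_[np.cross(yv,zv),yv,zv]
    print('pos',o['eef_pos'].round(4),'yaw',cur.round(1),'q',o['q'].round(2),'F',o['contact_force'].round(1),'t',round(o['t'],2))
    print('shift',(M.T@(np.array([x,y,z])-o['eef_pos'])).round(4),'rot',np.degrees((r.inv()*R.from_matrix(T)).as_rotvec()).round(2))
E
python3 -c "
from h import *
print(ray('top0',361.3,177.8,.21),ray('top0',361,178.3,.20))
go(.557,-.12,.30);go(.557,-.12,.30,90)"
```

```text
[ 0.55737315 -0.12114878  0.21      ] [ 0.55784758 -0.12151373  0.2       ]
pos [0.1824 0.6494 0.2304] yaw 74.3 q [-1.41  0.48  0.02  1.56 -0.01  1.11 -0.08] F [ 0.  -0.   0.2] t 0.1
shift [-0.5687 -0.6396 -0.0685] rot [-0.09  0.01  0.  ]
pos [0.1824 0.6494 0.2304] yaw 74.3 q [-1.41  0.48  0.02  1.56 -0.01  1.11 -0.08] F [ 0.  -0.   0.2] t 0.1
shift [-0.5687 -0.6396 -0.0685] rot [ -0.09  -0.   -15.68]
```

Request:
{"method": "arm_command", "body": {
  "commands": [-0.1,-0.05,-0.07,0,0,0,1,-0.5687,-0.6396,-0.07,0,0,0,1,-0.5687,-0.6396,-0.07,0,0,0,1,-0.5687,-0.6396,-0.07,0,0,0,1,-0.5687,-0.6396,-0.07,0,0,0,1,-0.5687,-0.6396,-0.07,0,0,0,1,-0.5687,-0.6396,-0.07,0,0,0,1,-0.5687,-0.6396,-0.07,0,0,0,1]
}}

```text
t: 0.9
eef_pos: [0.3611, 0.3021, 0.2764]
tool_rot: [-0.0, 0.136, 0.991, -0.0]
contact_force: [0.1, 0.2, 0.0]
gripper_width: 1.003
grasp_force: 0.0
```

```bash
python3 -c "
from h import *
go(.557,-.12,.30,90)"
```

```text
pos [0.3611 0.3021 0.2764] yaw 74.3 q [-0.99  0.09  0.18  1.98 -0.02  1.08  0.49] F [0.1 0.2 0. ] t 0.9
shift [-0.3027 -0.3534 -0.0237] rot [-0.000e+00 -1.000e-02 -1.568e+01]
```

Request:
{"method": "arm_command", "body": {
  "commands": [-0.3027,-0.3534,-0.0237,0,0,0,1,-0.3027,-0.3534,-0.0237,0,0,0,1,-0.3027,-0.3534,-0.0237,0,0,0,1,-0.3027,-0.3534,-0.0237,0,0,0,1,-0.3027,-0.3534,-0.0237,0,0,0,1,-0.3027,-0.3534,-0.0237,0,0,0,1,-0.3027,-0.3534,-0.0237,0,0,0,1,-0.3027,-0.3534,-0.0237,0,0,0,1]
}}

```text
t: 1.7
eef_pos: [0.5292, -0.06, 0.2968]
tool_rot: [0.0, 0.136, 0.991, 0.0]
contact_force: [1.4, 1.0, -0.6]
gripper_width: 1.0
grasp_force: 0.0
```

Request:
{"method": "arm_command", "body": {
  "commands": [-0.05,-0.058,-0.004,0,0,0,1,-0.05,-0.058,-0.004,0,0,0,1,-0.05,-0.058,-0.004,0,0,0,1,-0.05,-0.058,-0.004,0,0,0,1]
}}

```text
t: 2.1
eef_pos: [0.561, -0.1275, 0.3001]
tool_rot: [-0.001, 0.137, 0.991, 0.0]
contact_force: [-0.6, 1.2, 0.4]
gripper_width: 1.001
grasp_force: 0.0
```

```bash
python3 -c "
from h import *
go(.557,-.12,.30)
snap('wrist','w1.png')
print(proj('w1',[.557,-.12,.21]),proj('w1',[.557,-.12,.2]))"
```

```text
pos [ 0.561  -0.1275  0.3001] yaw 74.2 q [-0.36  0.28  0.59  1.75 -0.17  1.17  1.58] F [-0.6  1.2  0.4] t 2.1
shift [0.0059 0.0061 0.0002] rot [-0.01 -0.08 -0.  ]
[328.80007219 192.9339234 ] [328.52297871 188.90882377]
```

View pics/w1.png

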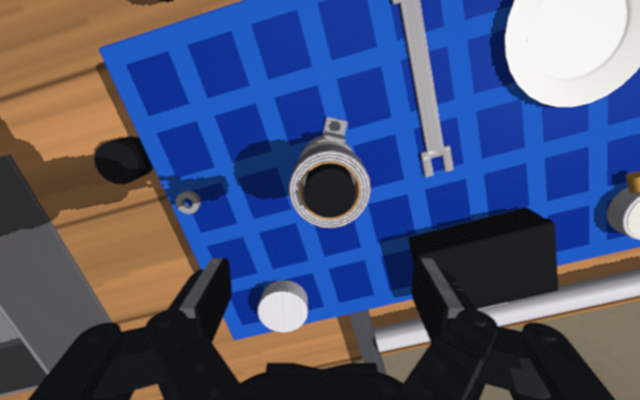

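The wrist view shows the ring centred at about (330,188), the cap at (330,190), and the saddle lug at (336,126). Nothing stands in the fingers' way.

Run:
```python
from h import *
g=cv2.cvtColor(cv2.imread('pics/w1.png'),cv2.COLOR_BGR2GRAY)
m=((g<75)*255).astype('uint8')[150:235,290:372]
c=max(cv2.findContours(m,0,2)[0],key=cv2.contourArea);(u,v),r=cv2.minEnclosingCircle(c);print(u+290,v+150,r)
print(ray('w1',330,188,.2),ray('w1',330,190,.21))
# size check
p=ray('w1',289,188,.2)-ray('w1',371,188,.2);print(np.linalg.norm(p))
go(*ray('w1',330,188,.2)[:2],.168)
```

```text
328.7589302062988 190.0 28.40006446838379
[ 0.55658345 -0.11866098  0.2       ] [ 0.55495298 -0.11848329  0.21      ]
0.06558028244187196
pos [ 0.5609 -0.1263  0.3002] yaw 74.4 q [-0.36  0.28  0.59  1.75 -0.17  1.17  1.58] F [-0.   1.1 -0.8] t 2.15
shift [0.0061 0.0062 0.1322] rot [ 0.03 -0.08  0.  ]
```

Request:
{"method": "arm_command", "body": {
  "commands": [0.006,0.005,0.03,0,0,0,1,0.006,0.005,0.05,0,0,0,1,0.006,0.005,0.05,0,0,0,1,0.006,0.005,0.05,0,0,0,1]
}}

```text
t: 2.55
eef_pos: [0.5569, -0.1198, 0.2512]
tool_rot: [-0.0, 0.136, 0.991, 0.0]
contact_force: [0.8, 0.7, 0.4]
gripper_width: 1.0
grasp_force: 0.0
```

Run:
```python
from h import *
go(.5567,-.1198,.168)
```

```text
pos [ 0.5569 -0.1198  0.2512] yaw 74.4 q [-0.35  0.31  0.57  1.82 -0.19  1.06  1.59] F [0.8 0.7 0.4] t 2.55
shift [ 0.0001 -0.0001  0.0832] rot [ 0.02 -0.03  0.  ]
```

Request:
{"method": "arm_command", "body": {
  "commands": [0,0,0.04,0,0,0,1,0,0,0.075,0,0,0,1,0,0,0.083,0,0,0,1,0,0,0.083,0,0,0,0.6,0,0,0.083,0,0,0,0.6,0,0,0.083,0,0,0,0.5,0,0,0.083,0,0,0,0.5,0,0,0.083,0,0,0,0.5],
  "force": 35
}}

```text
t: 3.35
eef_pos: [0.5582, -0.1213, 0.1696]
tool_rot: [0.002, 0.136, 0.991, 0.0]
contact_force: [-0.9, -0.0, 7.3]
gripper_width: 0.771
grasp_force: 39.6
```

Run:
```python
from h import *
go(.5567,-.1198,.168)
```

```text
pos [ 0.5582 -0.1213  0.1696] yaw 74.3 q [-0.31  0.41  0.54  1.9  -0.26  0.9   1.65] F [-0.9 -0.   7.3] t 3.35
shift [0.0019 0.001  0.0016] rot [ 0.05  0.18 -0.  ]
```

Request:
{"method": "arm_command", "body": {
  "commands": [0,0,-0.005,0,0,0,0.5,0,0,-0.015,0,0,0,0.5,0,0,-0.03,0,0,0,0.5,0,0,-0.045,0,0,0,0.5,0,0,-0.06,0,0,0,0.5,0,0,-0.08,0,0,0,0.5,0,0,-0.09,0,0,0,0.5,0,0,-0.09,0,0,0,0.5]
}}

```text
t: 4.15
eef_pos: [0.5579, -0.1214, 0.2598]
tool_rot: [0.002, 0.137, 0.991, 0.0]
contact_force: [0.9, 0.0, -1.3]
gripper_width: 0.772
grasp_force: 39.2
```

Run:
```python
from h import *
go(.497,.141,.25)
snap('scene','s1.png');c=snap('wrist','w2.png')
a=cv2.imread('pics/s1.png')[80:300,210:450];a=cv2.resize(a,(400,366))
b=cv2.resize(cv2.imread('pics/w2.png'),(400,250))
cv2.imwrite('pics/v2.png',np.vstack([a,b])[:600])
# saucer ellipse from top0: white pixels
t=cv2.imread('pics/top0.png');h=cv2.cvtColor(t,cv2.COLOR_BGR2HSV);m=((h[:,:,1]<60)&(h[:,:,2]>120)).astype('uint8')
m2=np.zeros_like(m);m2[170:255,185:275]=m[170:255,185:275]
k=max(cv2.findContours(m2,0,2)[0],key=cv2.contourArea);e=cv2.fitEllipse(k);print(e,ray('top0',*e[0],.111))
```

```text
pos [ 0.5579 -0.1214  0.2598] yaw 74.3 q [-0.36  0.31  0.58  1.81 -0.19  1.08  1.59] F [ 0.9  0.  -1.3] t 4.15
shift [0.1297 0.2361 0.0096] rot [ 0.06  0.2  -0.  ]
((229.68020629882812, 213.90728759765625), (67.87687683105469, 69.10458374023438), 43.66921615600586) [0.49723283 0.14211838 0.111     ]
```

View pics/v2.png

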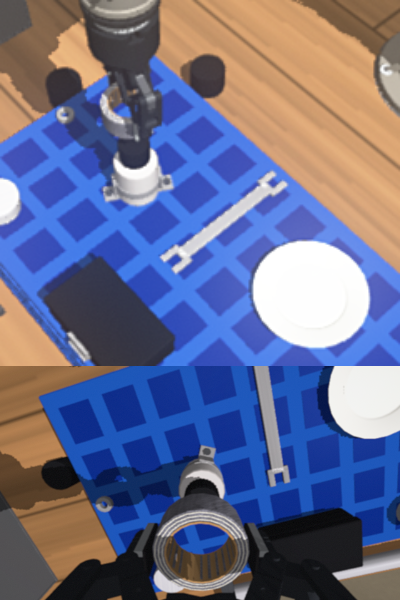

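The ring is held level in the fingers, its top face centred at about (323,293) in the wrist image, and the cap is still on the bottle.

Run:
```python
from h import *
p=ray('w2',323,288,.29);print(p, proj('w2',[.5579,-.1214,.29]))
go(.497,.142,.20)
```

```text
[ 0.55171283 -0.11845496  0.29      ] [320.1927311  301.68858851]
pos [ 0.5568 -0.1209  0.2577] yaw 74.3 q [-0.36  0.31  0.58  1.81 -0.19  1.08  1.59] F [-0.1  0.2 -1.1] t 4.25
shift [0.1286 0.2369 0.0577] rot [ 0.02 -0.    0.  ]
```

Request:
{"method": "arm_command", "body": {
  "commands": [0.13,0.237,0.01,0,0,0,0.5,0.13,0.237,0.01,0,0,0,0.5,0.13,0.237,0.01,0,0,0,0.5,0.13,0.237,0.01,0,0,0,0.5,0.13,0.237,0.01,0,0,0,0.5,0.13,0.237,0.01,0,0,0,0.5,0.13,0.237,0.01,0,0,0,0.5,0.13,0.237,0.02,0,0,0,0.5]
}}

```text
t: 5.05
eef_pos: [0.4962, 0.1422, 0.2377]
tool_rot: [0.0, 0.136, 0.991, 0.0]
contact_force: [0.4, -1.0, -0.9]
gripper_width: 0.771
grasp_force: 39.3
```

Run:
```python
from h import *
go(.497,.142,.13)
snap('wrist','w3.png')
```

```text
pos [0.4962 0.1422 0.2377] yaw 74.4 q [-0.79  0.21  0.45  1.95 -0.11  1.    1.01] F [ 0.4 -1.  -0.9] t 5.05
shift [-0.0007 -0.      0.1077] rot [ 0.01  0.05 -0.  ]
```

View pics/w3.png

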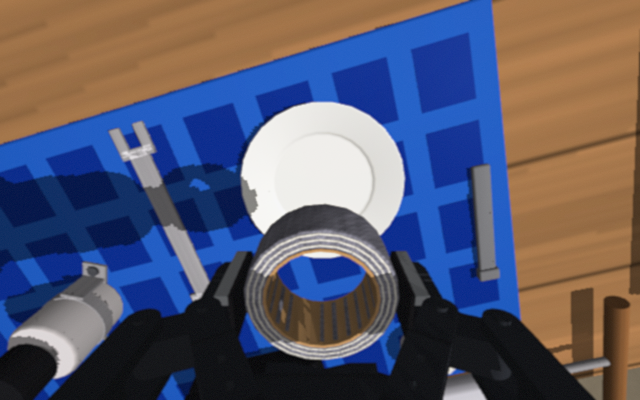

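Run:
```python
from h import *
o=get_obs()['eef_pos'];print(o)
zt=o[2]+.0304
print('ring',ray('w3',322,298,zt),'diam',np.linalg.norm(ray('w3',246,298,zt)-ray('w3',399,298,zt)))
for c in [(.497,.142)]:
    th=np.linspace(0,2*np.pi,73);q=np.array([proj('w3',[c[0]+.072*np.cos(t),c[1]+.072*np.sin(t),.112]) for t in th]);print(q.min(0),q.max(0))
```

```text
[0.49515006 0.14088495 0.23548991]
ring [0.49773364 0.14250661 0.26588991] diam 0.06558266481368173
[238.91033335 101.99421771] [402.64104565 258.45954448]
```

Request:
{"method": "arm_command", "body": {
  "commands": [0,0.002,0.03,0,0,0,0.5,0,0.002,0.06,0,0,0,0.5,0,0.002,0.09,0,0,0,0.5,0,0.002,0.11,0,0,0,0.5,0,0.002,0.12,0,0,0,0.5,0,0.002,0.12,0,0,0,0.5]
}}

```text
t: 5.7
eef_pos: [0.4957, 0.1424, 0.1164]
tool_rot: [-0.001, 0.138, 0.99, -0.001]
contact_force: [0.2, -0.5, -0.6]
gripper_width: 0.771
grasp_force: 39.3
```

```bash
python3 -c "
from h import *
go(.496,.1425,.104)"
```

```text
pos [0.4957 0.1424 0.1164] yaw 74.2 q [-0.73  0.39  0.4   2.06 -0.22  0.74  1.11] F [ 0.2 -0.5 -0.6] t 5.7
shift [-0.0003  0.0002  0.0124] rot [-0.15 -0.12 -0.  ]
```

Request:
{"method": "arm_command", "body": {
  "commands": [0,0,0.003,0,0,0,0.5,0,0,0.006,0,0,0,0.5,0,0,0.008,0,0,0,0.5,0,0,0.009,0,0,0,0.5,0,0,0.009,0,0,0,0.5]
}}

```text
t: 6.2
eef_pos: [0.4965, 0.1443, 0.1089]
tool_rot: [0.0, 0.136, 0.991, 0.0]
contact_force: [-0.2, -0.5, -1.2]
gripper_width: 0.772
grasp_force: 39.3
```

Request:
{"method": "arm_command", "body": {
  "commands": [0,0,0.001,0,0,0,0.5,0,0,0.002,0,0,0,0.5,0,0,0.003,0,0,0,0.5,0,0,0.003,0,0,0,0.5]
}}

```text
t: 6.6
eef_pos: [0.4963, 0.1442, 0.1056]
tool_rot: [-0.0, 0.136, 0.991, -0.0]
contact_force: [0.4, 0.5, -1.1]
gripper_width: 0.772
grasp_force: 39.3
```

Request:
{"method": "arm_command", "body": {
  "commands": [0,0,0.001,0,0,0,0.5,0,0,0.002,0,0,0,0.5,0,0,0.002,0,0,0,0.5]
}}

```text
t: 6.9
eef_pos: [0.4964, 0.1442, 0.1037]
tool_rot: [-0.0, 0.136, 0.991, -0.0]
contact_force: [0.1, -0.3, -1.0]
gripper_width: 0.773
grasp_force: 39.3
```

Request:
{"method": "arm_command", "body": {
  "commands": [0,0,0.001,0,0,0,0.5,0,0,0.0015,0,0,0,0.5,0,0,0.0015,0,0,0,0.5]
}}

```text
t: 7.2
eef_pos: [0.4964, 0.1442, 0.1035]
tool_rot: [-0.0, 0.137, 0.991, 0.0]
contact_force: [-5.5, -1.8, 14.1]
gripper_width: 0.776
grasp_force: 40.5
```

Request:
{"method": "arm_command", "body": {
  "commands": [0,0,-0.0007,0,0,0,0.5,0,0,-0.0007,0,0,0,0.9,0,0,-0.0007,0,0,0,0.95,0,0,-0.0007,0,0,0,0.95,0,0,-0.02,0,0,0,0.95,0,0,-0.06,0,0,0,1,0,0,-0.1,0,0,0,1,0,0,-0.15,0,0,0,1]
}}

```text
t: 8.0
eef_pos: [0.4954, 0.1437, 0.2527]
tool_rot: [-0.001, 0.137, 0.991, -0.001]
contact_force: [0.9, 0.6, -0.3]
gripper_width: 1.005
grasp_force: 0.0
```

Run:
```python
from h import *
go(.5567,-.1205,.30)
go(.5567,-.1205,.30,30)
snap('top','t2.png');a=cv2.imread('pics/t2.png')[80:280,150:450]
cv2.imwrite('pics/t2c.png',cv2.resize(a,(780,520),interpolation=2))
snap('wrist','w4.png')
```

```text
pos [0.4954 0.1437 0.2527] yaw 74.3 q [-0.8   0.2   0.46  1.93 -0.1   1.04  1.  ] F [ 0.9  0.6 -0.3] t 8.0
shift [-0.1304 -0.2379 -0.0471] rot [-0.13 -0.11 -0.  ]
pos [0.4954 0.1437 0.2527] yaw 74.3 q [-0.8   0.2   0.46  1.93 -0.1   1.04  1.  ] F [ 0.9  0.6 -0.3] t 8.0
shift [-0.1304 -0.2379 -0.0471] rot [-0.17 -0.05 44.31]
```

View pics/w4.png

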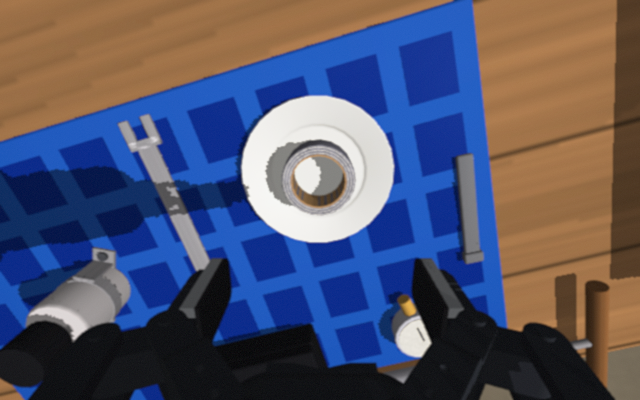

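Run:
```python
from h import *
print('ring',ray('w4',319,178.5,.134),'sauc',ray('w4',318,169.5,.112))
def box(c,r,z):
    q=np.array([proj('w4',[c[0]+r*np.cos(t),c[1]+r*np.sin(t),z]) for t in np.linspace(0,6.28,73)]);return q.min(0),q.max(0)
print(box((.497,.144),.072,.112),box((.497,.144),.033,.134))
```

```text
ring [0.49464834 0.14558955 0.134     ] sauc [0.49224656 0.14530745 0.112     ]
(array([241.70176092,  95.05610111]), array([394.110027  , 242.29367421])) (array([280.58007592, 144.25364945]), array([355.36146951, 215.80190678]))
```

Request:
{"method": "arm_command", "body": {
  "commands": [-0.13,-0.238,-0.047,0,0,44,1,-0.13,-0.238,-0.047,0,0,44,1,-0.13,-0.238,-0.047,0,0,44,1,-0.13,-0.238,-0.047,0,0,44,1,-0.13,-0.238,-0.047,0,0,44,1,-0.13,-0.238,-0.047,0,0,44,1,-0.13,-0.238,-0.047,0,0,44,1,-0.13,-0.238,-0.047,0,0,44,1]
}}

```text
t: 8.9
eef_pos: [0.557, -0.1201, 0.2986]
tool_rot: [-0.0, 0.498, 0.867, -0.0]
contact_force: [-0.0, 1.1, 0.4]
gripper_width: 1.001
grasp_force: 0.0
```

Run:
```python
from h import *
go(.5567,-.1205,.30,30)
snap('wrist','w5.png')
```

```text
pos [ 0.557  -0.1201  0.2986] yaw 30.3 q [-0.48  0.29  0.73  1.77 -0.21  1.17  0.84] F [-0.   1.1  0.4] t 8.9
shift [-0.0002 -0.0004 -0.0014] rot [-0.04 -0.03  0.27]
```

View pics/w5.png

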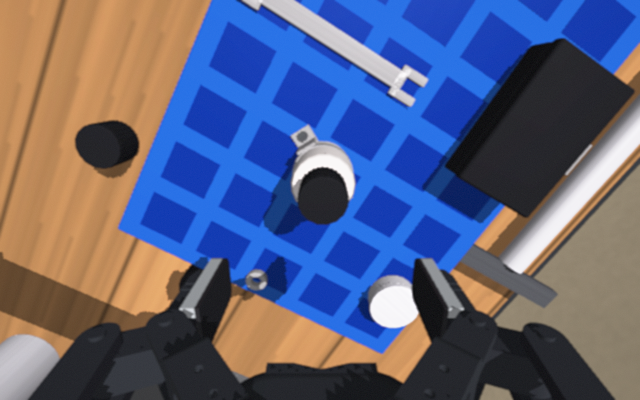

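Saucer and ring centres agree to about 2 mm. The cap top is at x 299–348, y 176–223, centred at about (323.5,199).

Run:
```python
from h import *
p=ray('w5',323.5,199,.21);print(p,np.linalg.norm(ray('w5',299,199,.21)-ray('w5',348,199,.21)))
q=np.array([proj('w5',[.5567+.02*np.cos(t),-.1205+.02*np.sin(t),.21]) for t in np.linspace(0,6.28,73)]);print(q.min(0),q.max(0))
go(p[0],p[1],.24)
go(.557,-.1205,.24)
```

```text
[ 0.55749129 -0.11825976  0.21      ] 0.037775165498856386
[295.25651628 175.91664694] [347.03648791 224.53204945]
pos [ 0.557  -0.1189  0.2985] yaw 30.4 q [-0.48  0.29  0.73  1.77 -0.21  1.17  0.84] F [0.6 0.5 0.1] t 8.95
shift [0.0002 0.0008 0.0585] rot [-0.04 -0.07 -0.  ]
pos [ 0.557  -0.1189  0.2985] yaw 30.4 q [-0.48  0.29  0.73  1.77 -0.21  1.17  0.84] F [0.6 0.5 0.1] t 8.95
shift [-0.0015 -0.0008  0.0585] rot [-0.04 -0.07 -0.  ]
```

Request:
{"method": "arm_command", "body": {
  "commands": [0,0,0.04,0,0,0,1,0,0,0.08,0,0,0,0.9,0,0,0.105,0,0,0,0.8,0,0,0.115,0,0,0,0.7,0,0,0.116,0,0,0,0.65,0,0,0.116,0,0,0,0.65]
}}

```text
t: 9.55
eef_pos: [0.5579, -0.1196, 0.1842]
tool_rot: [0.001, 0.497, 0.868, 0.0]
contact_force: [-0.3, -0.5, 0.4]
gripper_width: 0.648
grasp_force: 0.0
```

```bash
python3 -c "
from h import *
go(.557,-.12,.182)"
```

```text
pos [ 0.5579 -0.1196  0.1842] yaw 30.4 q [-0.41  0.42  0.67  1.89 -0.32  0.94  0.94] F [-0.3 -0.5  0.4] t 9.55
shift [ 0.0001 -0.001   0.0022] rot [ 0.07  0.03 -0.  ]
```

Close on the cap.

Request:
{"method": "arm_command", "body": {
  "commands": [0,0,0.001,0,0,0,0.4,0,0,0.001,0,0,0,0.3,0,0,0.001,0,0,0,0.2,0,0,0.001,0,0,0,0.2,0,0,0.001,0,0,0,0.2],
  "force": 70
}}

```text
t: 10.05
eef_pos: [0.5583, -0.1201, 0.1831]
tool_rot: [0.001, 0.498, 0.867, 0.001]
contact_force: [2.2, 1.0, 4.8]
gripper_width: 0.442
grasp_force: 69.5
```

Request:
{"method": "arm_command", "body": {
  "commands": [0,0,0.002,0,0,0,0.2,0,0,0.004,0,0,0,0.2,0,0,0.006,0,0,0,0.2,0,0,0.007,0,0,0,0.2,0,0,0.007,0,0,0,0.2]
}}

```text
t: 10.55
eef_pos: [0.5584, -0.1201, 0.1779]
tool_rot: [0.001, 0.498, 0.867, 0.001]
contact_force: [-5.3, 3.7, 23.2]
gripper_width: 0.44
grasp_force: 71.5
```

Request:
{"method": "arm_command", "body": {
  "commands": [0,0,0.0005,0,0,-8,0.2,0,0,0.0005,0,0,-16,0.2,0,0,0.0005,0,0,-24,0.2,0,0,0.0005,0,0,-32,0.2,0,0,0.0005,0,0,-40,0.2,0,0,0.0005,0,0,-48,0.2]
}}

```text
t: 11.15
eef_pos: [0.5599, -0.1205, 0.1779]
tool_rot: [0.003, 0.099, 0.995, 0.0]
contact_force: [-0.5, 2.4, 18.9]
gripper_width: 0.441
grasp_force: 70.9
```

```bash
python3 -c "
from h import *
go(.557,-.12,.182);print(get_obs()['torque'],get_obs()['gripper_width'])"
```

```text
pos [ 0.5599 -0.1205  0.1779] yaw 78.6 q [-0.25  0.39  0.46  1.89 -0.22  0.91  1.68] F [-0.5  2.4 18.9] t 11.15
shift [ 0.0029 -0.     -0.0041] rot [ 0.08  0.36 -0.  ]
[ 0.31470176  0.16982892 -0.0607526 ] 0.44148193993942625
```

Request:
{"method": "arm_command", "body": {
  "commands": [0,0,0.0005,0,0,-6,0.2,0,0,0.0005,0,0,-12,0.2,0,0,0.0005,0,0,-16,0.2,0,0,0.0005,0,0,-19,0.2,0,0,0.0005,0,0,-21,0.2,0,0,0.0005,0,0,-21,0.2]
}}

```text
t: 11.75
eef_pos: [0.5596, -0.1203, 0.1779]
tool_rot: [0.003, -0.081, 0.997, 0.0]
contact_force: [-3.7, 2.5, 24.6]
gripper_width: 0.444
grasp_force: 71.3
```

```bash
python3 -c "
from h import *
go(.557,-.12,.182);print(get_obs()['torque'],get_obs()['gripper_width'])"
```

```text
pos [ 0.5596 -0.1203  0.1779] yaw 99.2 q [-0.19  0.38  0.37  1.88 -0.18  0.9   2.  ] F [-3.7  2.5 24.6] t 11.75
shift [ 0.0025  0.0008 -0.0041] rot [ 0.01  0.35 -0.  ]
[ 0.65070513  0.79917857 -0.65759008] 0.44426965654020917
```

Request:
{"method": "arm_command", "body": {
  "commands": [0,0,-0.003,0,0,2,0.2,0,0,-0.01,0,0,2,0.2,0,0,-0.02,0,0,2,0.2,0,0,-0.035,0,0,2,0.2,0,0,-0.055,0,0,2,0.2,0,0,-0.07,0,0,2,0.2,0,0,-0.08,0,0,2,0.2,0,0,-0.082,0,0,2,0.2]
}}

```text
t: 12.55
eef_pos: [0.5572, -0.1203, 0.2569]
tool_rot: [0.0, -0.064, 0.998, -0.0]
contact_force: [0.6, -0.7, -0.4]
gripper_width: 0.446
grasp_force: 72.5
```

Run:
```python
from h import *
go(.5585,-.12,.259)
snap('scene','s3.png');snap('wrist','w6.png')
a=cv2.resize(cv2.imread('pics/s3.png')[60:310,200:460],(520,500),interpolation=2)
b=cv2.resize(cv2.imread('pics/w6.png')[100:400,240:400],(266,500))
cv2.imwrite('pics/v3.png',np.hstack([a,b]))
```

```text
pos [ 0.5572 -0.1203  0.2569] yaw 97.3 q [-0.23  0.29  0.41  1.8  -0.13  1.07  1.93] F [ 0.6 -0.7 -0.4] t 12.55
shift [-0.0014  0.0001 -0.0021] rot [-0.01  0.03  0.  ]
```

View pics/v3.png

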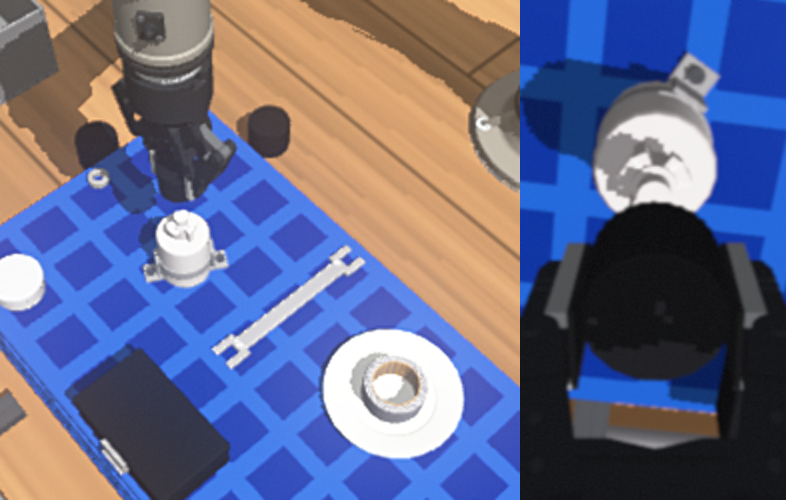

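The cap is off and held upright. The bottle's mouth is open, at about (182,225), and the ring lies flat mid-saucer at about (395,385). One small centring nudge and a settle, then I'll hand in.

Request:
{"method": "arm_command", "body": {
  "commands": [-0.0013,0,0,0,0,0,0.2,-0.0013,0,0,0,0,0,0.2,-0.0013,0,0,0,0,0,0.2,-0.0013,0,0,0,0,0,0.2]
}}

```text
t: 13.05
eef_pos: [0.5584, -0.1199, 0.2559]
tool_rot: [-0.0, -0.064, 0.998, -0.0]
contact_force: [0.3, 0.2, -1.6]
gripper_width: 0.447
grasp_force: 72.5
```

```bash
python3 -c "
from h import *
go(.5585,-.12,.259);print(hand_in())"
```

```text
pos [ 0.5584 -0.1199  0.2559] yaw 97.3 q [-0.22  0.29  0.41  1.8  -0.13  1.07  1.93] F [ 0.3  0.2 -1.6] t 13.05
shift [-0.0001 -0.0001 -0.0031] rot [ 0.   -0.03  0.  ]
the job is handed in; nothing more can be done
None
```

The job is handed in at 13 s (no verdict came back): the tape roll lies flat within about 2 mm of the saucer's middle, and the cap came off after being pressed down and twisted to its stop. It is held upright over the open bottle, about 7 cm above where it sat.

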